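# Screw down the loose wing nut that locks two crate tiers

### The job

The two stacked white crates are locked together by two brass wing nuts on the side facing the robot; one of them has worked loose and stands a little higher on its stud. Tighten that loose nut clockwise (seen from above) until it is fully home, by stroking its wings round with light fingertip pushes, never pinching it or forcing it hard against its end. Leave the other nut tight and the pot, pan and cups where they stand.

Things in the scene. Friction and masses are not known exactly. Their poses are not given: they have to be found in the camera images.
- crates: the fixed stack of two white plastic crates, 260 mm (its x) by 400 mm (its y), rim of the upper crate 188 mm above the counter, floor of the upper crate 125 mm above it; origin on the counter under the stack's centre, its x axis points away from the side with the nuts
- loose_lock: the fixed steel bracket with the loose nut. Origin on the axis of its upright 8 mm stud (44 mm high), at the top of its ledge, 150 mm above the counter. Its x axis points level to the crate wall; the crate's rim begins 40 mm from the stud axis and stands 38 mm above the ledge, so a fingertip cannot well go all the way round; the half on the -x side is open. Ledge 50 mm wide in y, ending at x = -22 mm
- loose_jaw: 4 mm thick steel plate, 50 by 36 mm, that lies under the loose nut and rides up and down with it; origin on the stud axis at its underside. Its top touches the nut's underside, 8 mm above the ledge when the nut is home
- loose_wings (a point): point on the axis of the loose brass wing nut, 17 mm above its underside, at mid height of its wings; it turns and rises with the nut, its x axis along one wing, -x along the other. Hub 24 mm wide, 14 mm high; each wing is 5 mm thick, reaches 30 mm out from the axis and spans from 5 to 27 mm above the nut's underside at 20 mm from the axis
- loose_nut (a joint): turn of the loose nut, rad: 0 is fully home (firm stop, jaw on the crate's lug), positive is unscrewed (counter-clockwise from above); starts 6.5 to 11 rad open. It sinks 8 mm a turn, turns with some 0.03 N m of friction (1.5 N at a wing), stays where it is left and cannot come off. At 0 the nut's underside is 8 mm above the ledge
- tight_lock: the other bracket, just like the first, with the tight wing nut; the two stand about 220 mm apart and may be either way round
- tight_nut (a joint): turn of the tight nut, rad: 0 is fully home, positive is unscrewed; it starts at 0 and is to stay there
- moka_pot: aluminium moka pot, 100 mm wide, 162 mm high, with a black handle; loose in the upper crate, origin under its centre
- milk_pan: steel milk pan, 120 mm wide, 80 mm high, with a short black handle that rises to 104 mm; loose in the upper crate, origin under its centre
- cup1: brown espresso cup, 60 mm wide, 55 mm high; loose in the upper crate, origin under its centre
- cup2: brown espresso cup like the first; loose in the upper crate, origin under its centre

How it is judged:
By the outcome, as a careful person would: the job done as asked, in the order asked, and still so for the second after the job is handed in, with the robot touching nothing.
It also fails if it takes over 51 s, if anything falls off the work surface, if the arm or the gripper's body presses on something with over 40 N, if the wrist force passes 120 N, or if a joint passes its speed limit or range.

### The arm

A 7-joint arm with a two-finger parallel gripper is mounted at the origin on the work surface. World frame = base frame: x ahead of the robot, y to its left, z up, the work surface at z = 0. Lengths are in mm, angles in rad, forces in N, time in s.
With the tool pointing down it reaches from about 400 to 850 mm from the base axis. Payload 4.5 kg.
Tool frame: the origin (TCP) lies at the very end of the fingers, on their centre line; the grasp point (between the pads) lies 19 mm behind it (bot.pinch_z is the distance from the TCP to the grasp point, in mm); z points along the fingers, y is the direction in which the jaws open and shut (so a half turn about z gives the same grasp; the last joint's range is limited). The gripper opens to 85 mm and grips with 20 to 120 N. Pads are 22 mm wide; open, the fingers measure 114 mm over their backs; the gripper's body (76 mm by 85 mm) begins 54 mm behind the grasp point. The pads swing forward as they close: fully open they stand 13 mm farther back than shut.
Start: joints at [1.294, 0.689, -0.195, 1.565, 0.157, 0.902, -0.215], TCP at [191.167, -595.071, 231.317] pointing down, gripper open.
Joint ranges: [-3.01, 3.01], [-0.46, 2.08], [-1.47, 1.51], [0.13, 2.56], [-1, 4.14], [0.04, 2.09], [-2.66, 2.66]. Speed limits (rad/s): [2.57, 2.57, 3.14, 3.14, 3.14, 3.14, 3.14].

### API

Orientations are given as a rotation vector (axis times angle).
In Python, from bench import telemetry, vision, bot gives the robot as it stands.
- The arm moves only by the tool move_arm, never from a script. Its argument "steps" is a list that holds one entry, the list of rows, each a list of 5 numbers: the shift along the tool's x, y, z in m, then the turn about the tool's z in degrees, then the gripper command: -1 is shut, 1 is fully open, values between are in proportion. In form: [[[x, y, z, yaw, hand], ...]]. A call has 1 to 8 rows; each row shifts and turns the commanded pose from where the row before left it, along the tool's axes as they then stand; what a row does not reach is not made up. A row lasts 1/12 s, in which the tool goes at most 41.7 mm and 7.16 degrees, less where a joint would pass 70% of its speed; a pose out of reach is approached as far as the arm can. A call is refused whole if a number of a shift passes 0.0417 or a number of a turn 7.16, either way. A call with a gripper value outside its range is refused whole. The fingers move at their own pace and stop on an object; "force" is the grip in N (left out, the last holds). Time passes only in rows, so rows that do not move let the fingers close. It gives the time, the measured TCP pose, the force and the opening at its end, in the units of the state.
- telemetry.state(): the state, without advancing time (a new reading comes with each control period).
- vision.snapshot(name): name is "scene" or "top" or "wrist"; returns a dict with "image" (420x560x3 uint8, red, green, blue), "camera_matrix" (3x3 intrinsics, pixels), "pose" (4x4, takes a point from camera to world coordinates); the wrist camera has in their place "mount" (4x4, takes a point from camera to tool coordinates, whose origin is the TCP and whose axes are the flange's). Camera axes: x right, y up, looking along -z (the intrinsics and any distortion apply to the point x, -y, -z); pixel columns grow to the right and rows downward; lengths in mm; the calibration is good to about 2 mm. A picture is of the moment at which its call begins: read the wrist's pose just before it. There is no depth.
- bot.finish_job(): hands the job in, once; it reports no verdict.
The state is a dict: "t": time; "joint_pos": joint angles; "qvel": joint speeds; "joint_efforts": joint torques, N m; "eef_pos": TCP position; "eef_rot": TCP orientation; "ft_force": force on the tool from outside, world axes, zero at the start; "moment": the same for the moment, N m; "opening": finger opening in mm.
Only numpy, scipy, OpenCV 4.12 (cv2) and the standard library are available. Lean on these libraries where they do the work, as an engineer would, in place of code of your own. Each camera call takes 0.05 s, during which the arm holds its last target.

## Working session

There is one attempt and no reset: what is moved stays moved. The work goes in short steps, Python scripts to look and compute and a tool call to move; the robot and the scene stay as the last step left them, time stands still between calls to the robot, and variables do not carry over. Pictures are saved under pics/ and viewed, and the job is handed in when it is done.

Besides the shell and the picture viewer there is one more tool, called after "Request:" in YAML: its name, and indented under it one key for each argument. move_arm: Moves the arm, as the interface text tells. Its arguments: {"type":"object","properties":{"steps":{"type":"array"},"force":{"type":"number"}},"required":["steps"]}

```bash
ls; mkdir -p pics
cat > h.py <<'E'
import numpy as np, cv2
from bench import telemetry, vision, bot
from scipy.spatial.transform import Rotation as R
def snap(n,f):
    s=telemetry.state(); d=vision.snapshot(n); cv2.imwrite('pics/'+f,cv2.cvtColor(d['image'],cv2.COLOR_RGB2BGR))
    if n=='wrist':
        T=np.eye(4);T[:3,:3]=R.from_rotvec(s['eef_rot']).as_matrix();T[:3,3]=s['eef_pos']
        d['pose']=T@np.array(d['mount'])
    d['pose']=np.array(d['pose']);d['K']=np.array(d['camera_matrix']);return d
def ray(d,u,v):
    p=np.linalg.solve(d['K'],[u,v,1]);p=np.array([p[0],-p[1],-p[2]])
    return d['pose'][:3,3],d['pose'][:3,:3]@p
def onz(d,u,v,z):
    o,r=ray(d,u,v);return o+r*(z-o[2])/r[2]
def proj(d,P):
    c=np.linalg.inv(d['pose'])@np.append(P,1);q=d['K']@[c[0],-c[1],-c[2]];return q[:2]/q[2]
E
python3 - <<'E'
from h import *
np.set_printoptions(precision=2,suppress=True)
print(telemetry.state())
for n in ['scene','top','wrist']:
    d=snap(n,n+'0.png');np.savez(n+'0.npz',pose=d['pose'],K=d['K']);print(n,d['K'],d['pose'],[k for k in d])
E
```

```text
pics
{'t': 0.0, 'joint_pos': array([ 1.29,  0.69, -0.19,  1.57,  0.16,  0.9 , -0.22]), 'qvel': array([ 0.,  0.,  0., -0.,  0., -0., -0.]), 'joint_efforts': array([  0.  , -53.96,  -1.27, -15.85,   0.01,   0.01,   0.  ]), 'eef_pos': array([ 190.88, -594.45,  230.48]), 'eef_rot': array([-3.1 , -0.49,  0.  ]), 'ft_force': array([ 0.67,  0.02, -0.39]), 'moment': array([ 0.05, -0.02,  0.02]), 'opening': 85.37113816407091}
scene [[406.67   0.   275.75]
 [  0.   406.67 213.29]
 [  0.     0.     1.  ]] [[ -0.68  -0.66   0.32 863.58]
 [  0.73  -0.61   0.31 240.2 ]
 [ -0.01   0.44   0.9  698.44]
 [  0.     0.     0.     1.  ]] ['image', 'camera_matrix', 'pose', 'K']
top [[496.55   0.   284.27]
 [  0.   496.55 206.27]
 [  0.     0.     1.  ]] [[ -0.     0.99  -0.16 489.15]
 [ -1.    -0.    -0.02   9.41]
 [ -0.02   0.16   0.99 991.43]
 [  0.     0.     0.     1.  ]] ['image', 'camera_matrix', 'pose', 'K']
wrist [[356.58   0.   281.62]
 [  0.   356.58 213.14]
 [  0.     0.     1.  ]] [[   0.31    0.9     0.31  270.69]
 [  -0.95    0.29    0.1  -569.37]
 [  -0.     -0.33    0.94  372.2 ]
 [   0.      0.      0.      1.  ]] ['image', 'camera_matrix', 'mount', 'pose', 'K']
```

View pics/scene0.png

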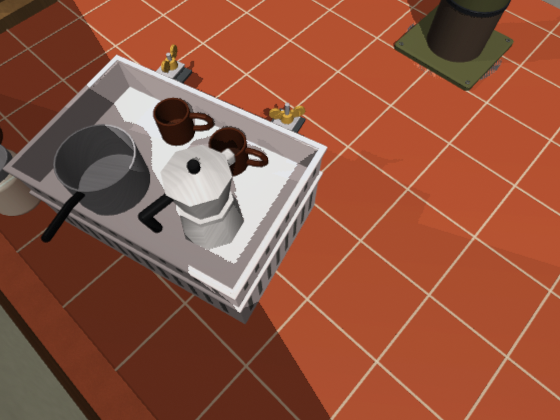

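View pics/top0.png

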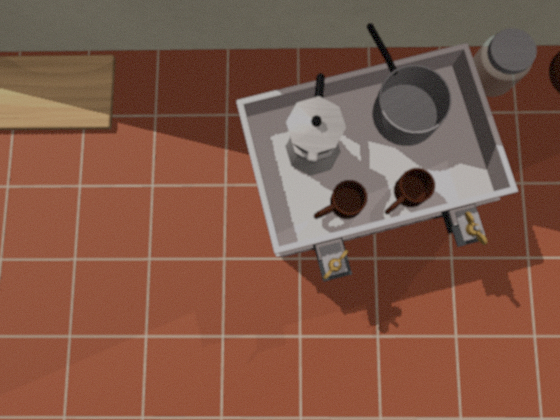

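View pics/wrist0.png

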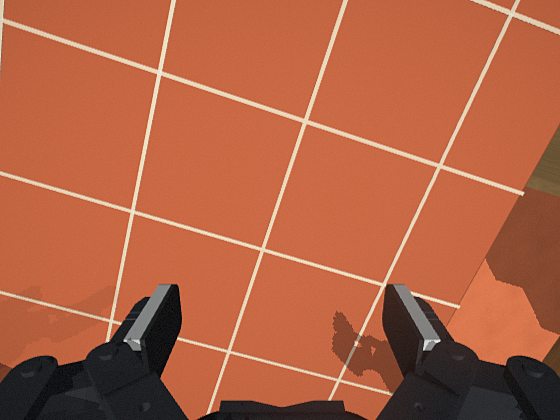

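Run:
```python
import cv2,numpy as np
t=cv2.imread('pics/top0.png');s=cv2.imread('pics/scene0.png')
f=lambda a,x,y:cv2.resize(a[y:y+70,x:x+90],None,fx=4.2,fy=4.2,interpolation=cv2.INTER_CUBIC)
cv2.imwrite('pics/crop0.png',np.vstack([np.hstack([f(t,290,225),f(t,430,195)]),np.hstack([f(s,240,80),f(s,130,30)])]))
```

```text
(no output)
```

View pics/crop0.png

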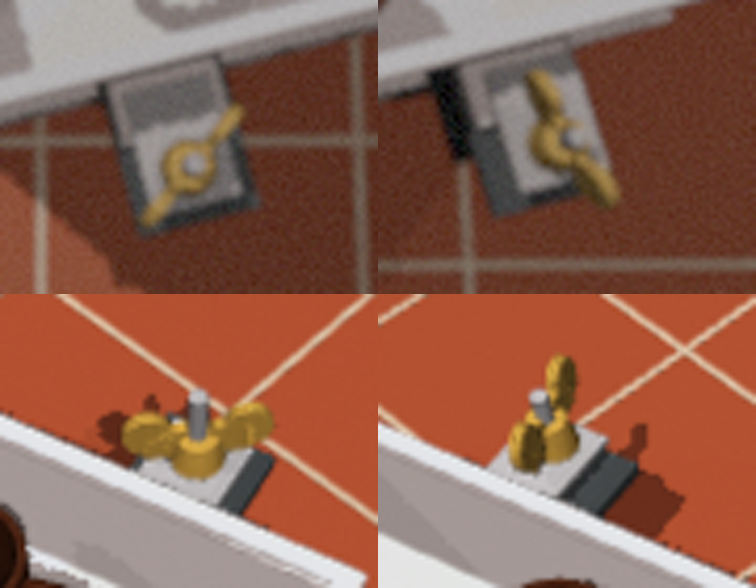

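Run:
```python
from h import *
np.set_printoptions(precision=1,suppress=True)
def L(n):
    z=np.load(n+'0.npz');return dict(pose=z['pose'],K=z['K'])
t,s=L('top'),L('scene')
def tri(a,b):
    o1,r1=ray(t,*a);o2,r2=ray(s,*b)
    A=np.stack([r1,-r2],1);x=np.linalg.lstsq(A,o2-o1,rcond=None)[0]
    return o1+r1*x[0],o2+r2*x[1]
for n,a,b in [('loose',(476.4,227.9),(168.6,54.3)),('tight',(336.4,264.3),(287.6,104.0))]:
    print(n,'top',onz(t,*a,194),'scene',onz(s,*b,194),'tri',*tri(a,b))
# crate rim corners z=188
for p in [(237,97),(467,46),(515,188),(276,250)]: print(onz(t,*p,188))
# wing tips loose, top view crop
for p in [(545,75),(610,200),]:
    print('wing',onz(t,(p[0]-378)/4.2+430,p[1]/4.2+195,190), 'px')
for p in [(238,112),(147,220)]:
    print('tightwing',onz(t,(p[0])/4.2+290,p[1]/4.2+225,180))
s_=telemetry.state();print(R.from_rotvec(s_['eef_rot']).as_matrix())
```

```text
loose top [ 585.5 -283.   194. ] scene [ 587.3 -280.5  194. ] tri [ 585.9 -284.2  190.9] [ 585.5 -283.9  190.7]
tight top [528.  -57.8 194. ] scene [529.6 -55.  194. ] tri [528.1 -58.1 190.8] [527.4 -57.  190.6]
[812.6 105.7 188. ]
[ 901.2 -289.6  188. ]
[ 651.6 -352.1  188. ]
[551.5  38.8 188. ]
wing [ 610.5 -275.4  190. ] px
wing [ 562.2 -297.   190. ] px
tightwing [549.1 -76.  180. ]
tightwing [507.7 -40.2 180. ]
[[ 1.   0.3 -0. ]
 [ 0.3 -1.   0. ]
 [-0.  -0.  -1. ]]
```

Request:
move_arm:
  steps:
    - [[0.032,-0.0105,0.001,0,-1],[0.032,-0.0105,0.001,0,-1],[0.032,-0.0105,0.001,0,-1],[0.032,-0.0105,0,0,-1],[0.032,-0.0105,0,0,-1],[0.032,-0.0105,0,0,-1],[0.032,-0.0105,0,0,-1],[0.032,-0.0105,0,0,-1]]
  force: 20

```text
t: 0.82
eef_pos: [410.2, -435.5, 228.1]
eef_rot: [-3.103, -0.486, 0.001]
ft_force: [0.7, -0.5, 0.0]
opening: -0.2
```

Request:
move_arm:
  steps:
    - [[0.032,-0.0105,0,0,-1],[0.032,-0.0105,0,0,-1],[0.032,-0.0105,0,0,-1],[0.032,-0.0105,0,0,-1],[0.032,-0.0105,0,0,-1],[0.032,-0.0105,0,0,-1],[0,0,0,-7,-1],[0,0,0,-7,-1]]

```text
t: 1.48
eef_pos: [575.2, -314.4, 227.8]
eef_rot: [-3.015, -0.878, -0.002]
ft_force: [-0.3, -0.6, -0.3]
opening: -0.1
```

Request:
move_arm:
  steps:
    - [[0,0,0,-7,-1],[0,0,0,-7,-1],[0,0,0,-7,-1],[0,0,0,-7,-1],[0,0,0,-7,-1],[0,0,0,-7,-1],[0,0,0,-7,-1],[0,0,0,-7,-1]]

```text
t: 2.15
eef_pos: [572.4, -318.1, 227.9]
eef_rot: [-2.257, -2.185, 0.001]
ft_force: [-0.2, 0.9, 0.5]
opening: -0.0
```

Request:
move_arm:
  steps:
    - [[0,0,0,-7,-1],[0,0,0,-7,-1],[0,0,0,-7,-1],[0,0,0,-5,-1],[0,0,0,0,-1]]

```text
t: 2.57
eef_pos: [572.3, -318.3, 227.7]
eef_rot: [-1.713, -2.633, -0.0]
ft_force: [0.6, 0.1, -0.4]
opening: -0.1
```

Run:
```python
from h import *
np.set_printoptions(precision=2,suppress=True)
s=telemetry.state();print(s); m=R.from_rotvec(s['eef_rot']).as_matrix();print(m)
d=snap('wrist','wrist1.png');np.savez('wrist1.npz',pose=d['pose'],K=d['K'])
```

```text
{'t': 2.5667, 'joint_pos': array([ 0.74,  0.79, -0.6 ,  1.46,  0.48,  1.05,  0.45]), 'qvel': array([-0.01, -0.01,  0.03,  0.  , -0.03, -0.01, -0.11]), 'joint_efforts': array([  0.03, -56.84,  -7.35, -15.78,   0.15,   0.06,   0.78]), 'eef_pos': array([ 572.31, -318.27,  227.72]), 'eef_rot': array([-1.71, -2.63, -0.  ]), 'ft_force': array([ 0.55,  0.08, -0.37]), 'moment': array([-0.  , -0.03,  0.05]), 'opening': -0.1216247468355032}
[[-0.41  0.91 -0.  ]
 [ 0.91  0.41  0.  ]
 [ 0.   -0.   -1.  ]]
```

View pics/wrist1.png

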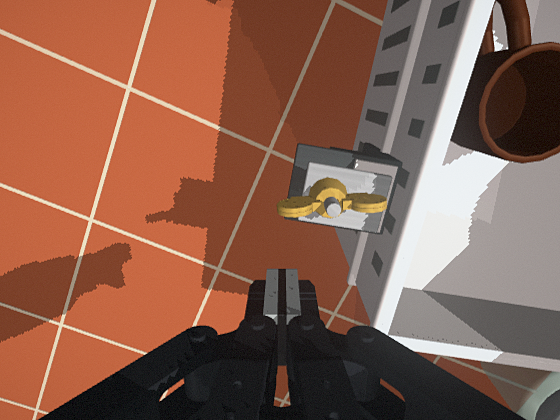

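Run:
```python
import cv2
a=cv2.imread('pics/wrist1.png');cv2.imwrite('pics/w1c.png',cv2.resize(a[130:300,240:420],None,fx=3.5,fy=3.5,interpolation=cv2.INTER_CUBIC))
```

```text
(no output)
```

View pics/w1c.png

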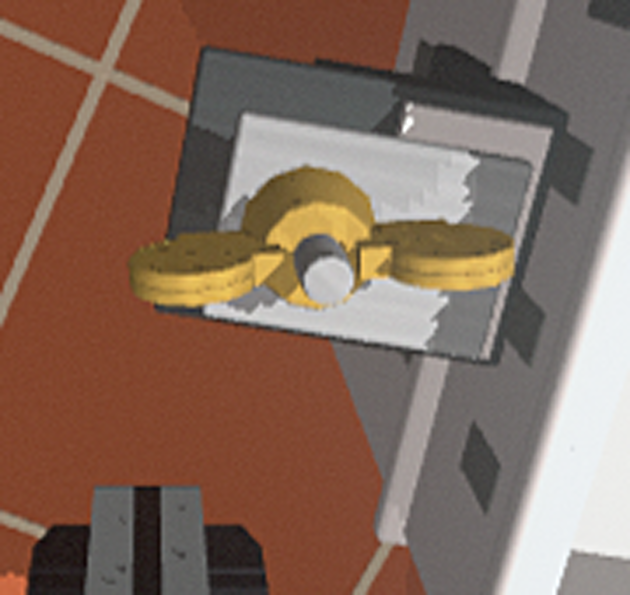

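Run:
```python
from h import *
np.set_printoptions(precision=1,suppress=True)
z=np.load('wrist1.npz');d=dict(pose=z['pose'],K=z['K'])
c=lambda x,y:(x/3.5+240,y/3.5+130)
S=onz(d,*c(327,280),194);print('stud',S)
s=telemetry.state();print('tcp px',proj(d,s['eef_pos']))
for h in (180,185,190,195):
    a,b=onz(d,*c(133,272),h),onz(d,*c(514,255),h)
    v=b-a;print(h,a,b,np.hypot(*v[:2]),np.degrees(np.arctan2(v[1],v[0])),(a+b)/2)
# jaw corners & ledge
for h in (158,166,170,174):
    q=[onz(d,*c(*p),h) for p in [(241,113),(530,158),(487,360),(204,314)]]
    print(h,[np.linalg.norm(q[i]-q[(i+1)%4]) for i in range(4)],sum(q)/4)
for p in [(203,47),(565,118),(155,312)]: print('ledge',onz(d,*c(*p),150))
# raised by top view: tri not available; ledge edge dir
```

```text
stud [ 586.  -284.8  194. ]
tcp px [283.6 286.2]
180 [ 560.9 -299.6  180. ] [ 615.1 -272.4  180. ] 60.64737100797499 26.613801139213507 [ 588. -286.  180.]
185 [ 560.3 -298.1  185. ] [ 613.1 -271.6  185. ] 59.046758603929185 26.613801139213546 [ 586.7 -284.8  185. ]
190 [ 559.7 -296.5  190. ] [ 611.  -270.8  190. ] 57.44614619988346 26.613801139213482 [ 585.3 -283.7  190. ]
195 [ 559. -295.  195.] [ 609. -270.  195.] 55.84553379583753 26.61380113921352 [ 584.  -282.5  195. ]
158 [np.float64(50.74963205398658), np.float64(37.88054067279944), np.float64(52.6013540256313), np.float64(37.016281881536365)] [ 598.7 -284.   158. ]
166 [np.float64(48.82957504441695), np.float64(36.44737170779647), np.float64(50.611239133718065), np.float64(35.615811205823064)] [ 596.4 -282.4  166. ]
170 [np.float64(47.86954653963207), np.float64(35.73078722529497), np.float64(49.616181687761326), np.float64(34.91557586796642)] [ 595.3 -281.6  170. ]
174 [np.float64(46.909518034847395), np.float64(35.01420274279346), np.float64(48.62112424180458), np.float64(34.21534053010982)] [ 594.1 -280.8  174. ]
ledge [ 559.1 -266.   150. ]
ledge [ 623.1 -251.3  150. ]
ledge [ 571.5 -314.3  150. ]
```

Request:
move_arm:
  steps:
    - [[0.007,0.0065,0.005,-2.4,-1],[0,0,0.014,0,-1],[0,0,0.014,0,-1],[0,0,0.009,0,-1],[0,0,0,0,-1]]

```text
t: 3.03
eef_pos: [574.5, -308.0, 183.8]
eef_rot: [-1.657, -2.664, 0.002]
ft_force: [-0.1, 0.2, 0.9]
opening: -0.0
```

Run:
```python
from h import *
np.set_printoptions(precision=2,suppress=True)
s=telemetry.state();print(s['eef_pos'],s['ft_force']); m=R.from_rotvec(s['eef_rot']).as_matrix();print(m[:,0])
print('nut in tool',m.T@(np.array([586,-284.3,185])-s['eef_pos']))
d=snap('wrist','wrist2.png');np.savez('wrist2.npz',pose=d['pose'],K=d['K'])
```

```text
[ 574.48 -308.04  183.82] [-0.14  0.2   0.89]
[-0.44  0.9   0.  ]
nut in tool [16.2  20.83 -1.19]
```

View pics/wrist2.png

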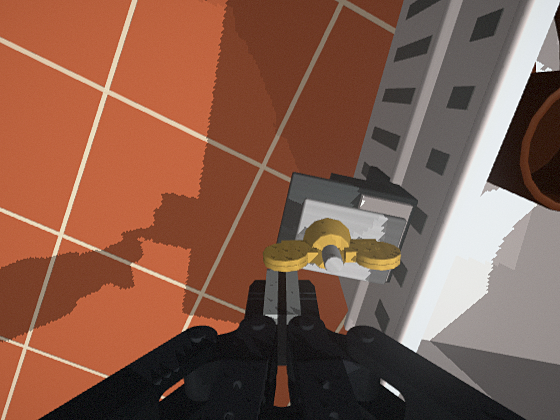

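Request:
move_arm:
  steps:
    - [[0.003,0.001,0,0,-1],[0.00254,-0.0015,0.00016,7,-1],[0.00254,-0.0015,0.00016,7,-1],[0.00254,-0.0015,0.00016,7,-1],[0.00254,-0.0015,0.00016,7,-1]]

```text
t: 3.5
eef_pos: [567.5, -298.5, 186.7]
eef_rot: [2.261, 2.177, 0.001]
ft_force: [0.4, -0.8, -1.2]
opening: -0.2
```

```bash
cat > st.py <<'E'
from h import *
import sys
np.set_printoptions(precision=2,suppress=True)
s=telemetry.state(); m=R.from_rotvec(s['eef_rot']).as_matrix()
h=np.degrees(np.arctan2(m[1,0],m[0,0]))
print(s['t'],s['eef_pos'],'head',h,'localwing',h+90-14.2,'f_tool',m.T@s['ft_force'],'mz',s['moment'],'q7',s['joint_pos'][6])
print('nut in tool',m.T@(np.array([586,-284.3,185])-s['eef_pos']))
for n in sys.argv[1:]:
    c,f=n.split(':');d=snap(c,f+'.png');np.savez(f+'.npz',pose=d['pose'],K=d['K'])
E
python3 st.py wrist:wrist3
```

```text
3.5 [ 567.5  -298.49  186.71] head 87.82191379750306 localwing 163.62191379750305 f_tool [-0.83  0.4   1.16] mz [-0.27 -0.02  0.05] q7 0.013874015797112586
nut in tool [14.88 17.94  1.73]
```

View pics/wrist3.png

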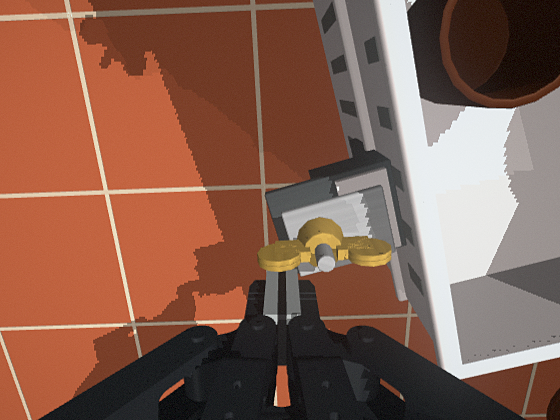

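Request:
move_arm:
  steps:
    - [[0.00254,-0.003,0.0008,7,-1],[0.00254,-0.0025,0.0008,7,-1],[0.00254,-0.0015,0.00016,7,-1],[0.00254,-0.0015,0.00016,7,-1],[0.00254,-0.0015,0.00016,7,-1],[0.00254,-0.0015,0.00016,7,-1],[0.00254,-0.0015,0.00016,7,-1],[0.00254,-0.0015,0.00016,7,-1]]

```text
t: 4.22
eef_pos: [562.9, -274.9, 184.0]
eef_rot: [3.019, 0.866, 0.001]
ft_force: [-1.9, 0.1, 0.6]
opening: 0.1
```

```bash
python3 st.py
```

```text
4.2167 [ 562.95 -274.88  184.04] head 32.024668905384864 localwing 107.82466890538485 f_tool [-1.54 -1.09 -0.64] mz [-0.1   0.24  0.03] q7 -0.7865819979773361
nut in tool [14.55 20.21 -0.94]
```

Request:
move_arm:
  steps:
    - [[0.00254,-0.0015,0.00016,7,-1],[0.00254,-0.0015,0.00016,7,-1],[0.00254,-0.0015,0.00016,7,-1],[0.00254,-0.0015,0.00016,7,-1],[0.00254,-0.0015,0.00016,7,-1],[0.00254,-0.0015,0.00016,7,-1],[0,0,0,0,-1]]

```text
t: 4.8
eef_pos: [576.0, -261.3, 182.7]
eef_rot: [-3.13, 0.266, -0.002]
ft_force: [-0.8, 1.2, -0.1]
opening: 0.3
```

```bash
python3 st.py wrist:wrist4
```

```text
4.8 [ 575.99 -261.26  182.75] head -9.719360569039436 localwing 66.08063943096056 f_tool [-0.95 -1.05  0.08] mz [0.03 0.04 0.01] q7 -1.360417001272889
nut in tool [13.75 21.02 -2.25]
```

View pics/wrist4.png

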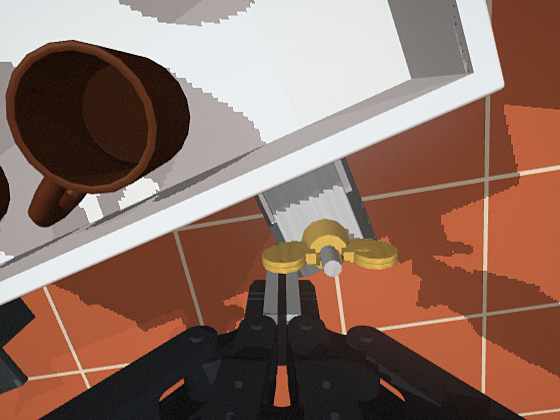

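Request:
move_arm:
  steps:
    - [[-0.008,0,0,0,-1],[0,0,-0.012,0,-1],[0,0,-0.012,0,-1],[-0.0024,0.00284,0,-7,-1],[-0.0024,0.00284,0,-7,-1],[-0.0024,0.00284,0,-7,-1],[-0.0024,0.00284,0,-7,-1],[-0.0024,0.00284,0,-7,-1]]

```text
t: 5.52
eef_pos: [556.5, -276.5, 206.8]
eef_rot: [3.061, 0.703, 0.002]
ft_force: [0.9, -0.3, -0.2]
opening: -0.2
```

Request:
move_arm:
  steps:
    - [[-0.0024,0.00284,0,-7,-1],[-0.0024,0.00284,0,-7,-1],[-0.0024,0.00284,0,-7,-1],[-0.0024,0.00284,0,-7,-1],[-0.0024,0.00284,0,-7,-1],[-0.0024,0.00284,0,-7,-1],[-0.0024,0.00284,0,-7,-1],[-0.0024,0.00284,0,-7,-1]]

```text
t: 6.18
eef_pos: [561.3, -305.1, 206.9]
eef_rot: [2.373, 2.056, 0.001]
ft_force: [0.4, -1.6, 0.4]
opening: -0.0
```

Request:
move_arm:
  steps:
    - [[-0.0024,0.00284,0,-7,-1],[-0.0024,0.00284,0,-7,-1],[-0.0024,0.00284,0,-7,-1],[-0.0024,0.00284,0,-7,-1],[-0.0024,0.00284,0,-7,-1],[-0.0024,0.00284,0,-7,-1],[-0.0024,0.00284,0,-7,-1],[-0.0024,0.00284,0,-7,-1]]

```text
t: 6.85
eef_pos: [587.4, -317.2, 206.9]
eef_rot: [1.131, 2.929, -0.001]
ft_force: [-0.6, 0.2, 0.4]
opening: -0.3
```

Request:
move_arm:
  steps:
    - [[-0.0024,0.00284,0,-7,-1],[-0.0024,0.00284,0,-7,-1],[-0.0024,0.00284,0,-7,-1],[-0.0024,0.00284,0,-7,-1],[-0.0024,0.00284,0,-7,-1],[0,0,0,0,-1],[0,0,0,0,-1]]

```text
t: 7.43
eef_pos: [604.3, -310.0, 206.5]
eef_rot: [0.215, 3.133, 0.0]
ft_force: [-0.1, -0.6, -0.2]
opening: 0.2
```

```bash
python3 st.py wrist:wrist5 top:top5
```

```text
7.4333 [ 604.34 -310.02  206.51] head 172.15185361322577 localwing 247.95185361322575 f_tool [-0.02 -0.65  0.19] mz [-0.02 -0.02 -0.  ] q7 1.3044511377475823
nut in tool [21.7  22.97 21.49]
```

View pics/wrist5.png

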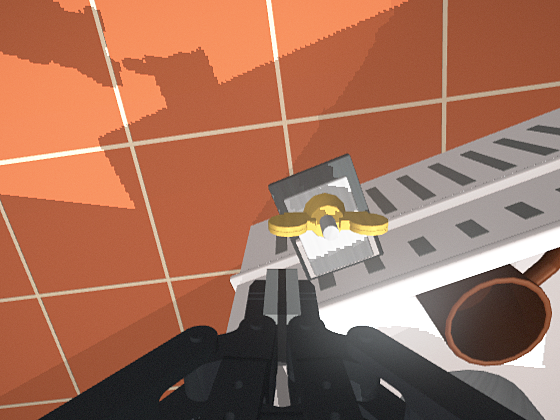

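Request:
move_arm:
  steps:
    - [[0,0.002,0.012,0,-1],[0,0,0.013,0,-1],[0,0,0,0,-1],[0.0055,0,0,0,-1],[0.0024,-0.001,0.00016,5,-1],[0.0025,-0.0015,0.00016,7,-1],[0.00254,-0.0015,0.00016,7,-1],[0.00254,-0.0015,0.00016,7,-1]]

```text
t: 8.2
eef_pos: [588.0, -309.5, 180.7]
eef_rot: [0.922, 3.002, 0.0]
ft_force: [1.3, 0.0, -1.1]
opening: -0.1
```

```bash
python3 st.py wrist:wrist6
```

```text
8.2 [ 588.01 -309.52  180.68] head 145.83737860802108 localwing 221.6373786080211 f_tool [-1.07  0.77  1.06] mz [-0.09 -0.28 -0.1 ] q7 0.8775324821312587
nut in tool [15.82 19.74 -4.33]
```

View pics/wrist6.png

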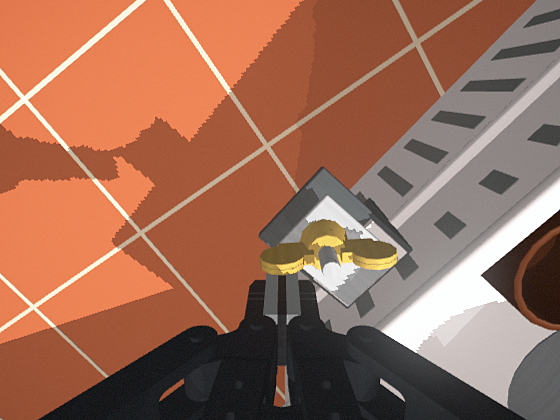

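Request:
move_arm:
  steps:
    - [[0.00254,-0.0015,0.00016,7,-1],[0.00254,-0.0015,0.00016,7,-1],[0.00254,-0.0015,0.00016,7,-1],[0.00254,-0.0015,0.00016,7,-1],[0.00254,-0.0015,0.00016,7,-1],[0.00254,-0.0015,0.00016,7,-1],[0.00254,-0.0015,0.00016,7,-1],[0.00254,-0.0015,0.00016,7,-1]]

```text
t: 8.92
eef_pos: [567.0, -299.6, 179.5]
eef_rot: [2.222, 2.22, -0.002]
ft_force: [-0.8, -0.4, 0.7]
opening: 0.2
```

```bash
python3 st.py
```

```text
8.9167 [ 567.02 -299.61  179.51] head 89.97127833754585 localwing 165.77127833754588 f_tool [-0.42 -0.79 -0.73] mz [-0.31  0.15  0.04] q7 0.04460203789274598
nut in tool [15.32 18.97 -5.52]
```

Request:
move_arm:
  steps:
    - [[0.00254,-0.0015,0.00016,7,-1],[0.00254,-0.0015,0.00016,7,-1],[0.00254,-0.0015,0.00016,7,-1],[0.00254,-0.0015,0.00016,7,-1],[0.00254,-0.0015,0.00016,7,-1],[0.00254,-0.0015,0.00016,7,-1],[0.00254,-0.0015,0.00016,7,-1],[0.00254,-0.0015,0.00016,7,-1]]

```text
t: 9.58
eef_pos: [564.1, -276.0, 178.0]
eef_rot: [-3.004, -0.918, 0.003]
ft_force: [-1.5, -0.3, 1.0]
opening: 0.3
```

```bash
python3 st.py
```

```text
9.5833 [ 564.14 -276.    177.98] head 34.00559714434702 localwing 109.80559714434702 f_tool [-1.44 -0.57 -0.97] mz [0.03 0.36 0.04] q7 -0.756235424574936
nut in tool [13.47 19.09 -7.06]
```

Request:
move_arm:
  steps:
    - [[0.00254,-0.002,0,7,-1],[0.00254,-0.002,0,7,-1],[0.00254,-0.0015,0.00016,7,-1],[0.00254,-0.0015,0.00016,7,-1],[0.00254,-0.0015,0.00016,7,-1],[0.00254,-0.0015,0.00016,7,-1],[0,0,0,0,-1]]

```text
t: 10.17
eef_pos: [576.5, -261.6, 177.2]
eef_rot: [-3.134, 0.213, 0.002]
ft_force: [-1.1, -0.1, 0.6]
opening: -0.0
```

```bash
python3 st.py wrist:wrist7 scene:scene7
```

```text
10.1667 [ 576.49 -261.65  177.18] head -7.772480604074186 localwing 68.02751939592581 f_tool [-1.03  0.29 -0.61] mz [0.07 0.02 0.02] q7 -1.329841668602682
nut in tool [12.48 21.16 -7.84]
```

View pics/wrist7.png

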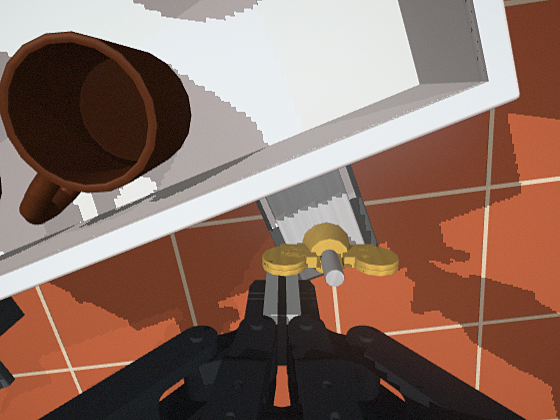

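Request:
move_arm:
  steps:
    - [[-0.009,0,0,0,-1],[0,0,-0.014,0,-1],[0,0,-0.015,0,-1],[-0.0024,0.00284,0,-7,-1],[-0.0024,0.00284,0,-7,-1],[-0.0024,0.00284,0,-7,-1],[-0.0024,0.00284,0,-7,-1],[-0.0024,0.00284,0,-7,-1]]

```text
t: 10.93
eef_pos: [557.2, -276.8, 206.6]
eef_rot: [3.049, 0.755, 0.001]
ft_force: [0.3, 0.4, -0.0]
opening: -0.2
```

Request:
move_arm:
  steps:
    - [[-0.0024,0.00284,0,-7,-1],[-0.0024,0.00284,0,-7,-1],[-0.0024,0.00284,0,-7,-1],[-0.0024,0.00284,0,-7,-1],[-0.0024,0.00284,0,-7,-1],[-0.0024,0.00284,0,-7,-1],[-0.0024,0.00284,0,-7,-1],[-0.0024,0.00284,0,-7,-1]]

```text
t: 11.6
eef_pos: [563.0, -305.2, 206.6]
eef_rot: [2.339, 2.097, 0.0]
ft_force: [-0.2, -0.2, -0.1]
opening: 0.2
```

Request:
move_arm:
  steps:
    - [[-0.0024,0.00284,0,-7,-1],[-0.0024,0.00284,0,-7,-1],[-0.0024,0.00284,0,-7,-1],[-0.0024,0.00284,0,-7,-1],[-0.0024,0.00284,0,-7,-1],[-0.0024,0.00284,0,-7,-1],[-0.0024,0.00284,0,-7,-1],[-0.0024,0.00284,0,-7,-1]]

```text
t: 12.27
eef_pos: [589.5, -316.3, 206.6]
eef_rot: [1.081, 2.949, -0.0]
ft_force: [-0.0, 0.2, 0.2]
opening: -0.1
```

Request:
move_arm:
  steps:
    - [[-0.0024,0.00284,0,-7,-1],[-0.0024,0.00284,0,-7,-1],[-0.0024,0.00284,0,-7,-1],[-0.0024,0.00284,0,-7,-1],[-0.0024,0.00284,0,-7,-1],[0,0,0,0,-1],[0,0,0,0,-1]]

```text
t: 12.85
eef_pos: [606.3, -308.7, 206.4]
eef_rot: [0.161, 3.137, 0.0]
ft_force: [-0.1, -0.5, 0.0]
opening: -0.3
```

```bash
python3 st.py wrist:wrist8 scene:scene8
python3 - <<'E'
import cv2,numpy as np
a=cv2.imread('pics/wrist5.png');b=cv2.imread('pics/wrist8.png')
f=lambda a:cv2.resize(a[140:300,235:405],None,fx=2.3,fy=2.3,interpolation=cv2.INTER_CUBIC)
s=cv2.imread('pics/scene8.png');g=lambda a,x,y:cv2.resize(a[y:y+45,x:x+78],None,fx=5,fy=5,interpolation=cv2.INTER_CUBIC)[:, :391]
top=np.hstack([f(a),f(b)]);bot=np.hstack([g(s,240,90),g(s,130,35)])
w=min(top.shape[1],bot.shape[1]);cv2.imwrite('pics/c8.png',np.vstack([top[:,:w],bot[:,:w]]))
E
```

```text
12.85 [ 606.28 -308.68  206.39] head 174.12879351250194 localwing 249.92879351250195 f_tool [ 0.01 -0.5  -0.01] mz [-0.04 -0.01  0.02] q7 1.3365252488724368
nut in tool [22.68 22.17 21.38]
```

View pics/c8.png

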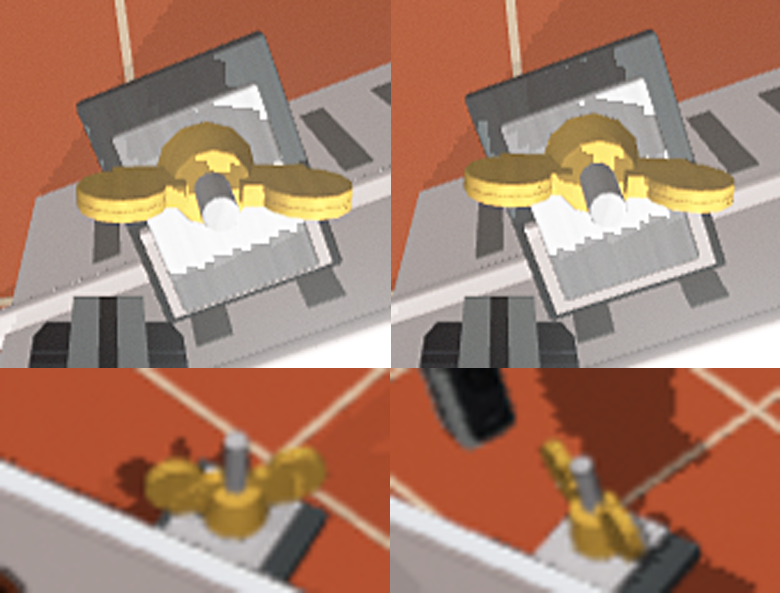

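Run:
```python
from h import *
np.set_printoptions(precision=1,suppress=True)
def L(f):
    z=np.load(f+'.npz');return dict(pose=z['pose'],K=z['K'])
w1,w5,w8=map(L,['wrist1','wrist5','wrist8'])
c1=lambda x,y:(x/3.5+240,y/3.5+130); c=lambda x,y:(x/2.3+235,y/2.3+140)
for h in (162,166,170,174): print('w1',h,*[onz(w1,*c1(*p),h) for p in [(241,113),(530,158),(487,360),(204,314)]])
for h in (160,164,168): print('w5',h,*[onz(w5,*c(*p),h) for p in [(112,138),(258,85)]])
for h in (158,160,162,164): print('w8',h,*[onz(w8,*c(*p),h) for p in [(111,132),(256,80)]])
# stud tip check in w8
print(onz(w8,*c(607-391,212),194), onz(w5,*c(222,213),194))
# wing tips
for h in (176,180,184):
  a,b=onz(w8,*c(464-391,183),h),onz(w8,*c(735-391,192),h);print(h,np.hypot(*(b-a)[:2]),np.degrees(np.arctan2(*(b-a)[1::-1])))
```

```text
w1 162 [ 568.4 -272.1  162. ] [ 616.4 -259.1  162. ] [ 627.8 -294.5  162. ] [ 577.7 -307.1  162. ]
w1 166 [ 567.8 -271.5  166. ] [ 614.9 -258.8  166. ] [ 626.  -293.5  166. ] [ 577.  -305.9  166. ]
w1 170 [ 567.2 -270.9  170. ] [ 613.4 -258.5  170. ] [ 624.3 -292.5  170. ] [ 576.2 -304.6  170. ]
w1 174 [ 566.6 -270.3  174. ] [ 611.9 -258.1  174. ] [ 622.6 -291.5  174. ] [ 575.4 -303.4  174. ]
w5 160 [ 577.3 -305.9  160. ] [ 569.1 -270.2  160. ]
w5 164 [ 576.  -305.7  164. ] [ 568.  -270.8  164. ]
w5 168 [ 574.8 -305.6  168. ] [ 567.  -271.4  168. ]
w8 158 [ 578.1 -305.6  158. ] [ 568.8 -270.2  158. ]
w8 160 [ 577.5 -305.5  160. ] [ 568.3 -270.5  160. ]
w8 162 [ 576.9 -305.5  162. ] [ 567.8 -270.8  162. ]
w8 164 [ 576.3 -305.4  164. ] [ 567.3 -271.2  164. ]
[ 586.4 -285.2  194. ] [ 585.7 -284.7  194. ]
176 60.743249459907446 82.1189212185738
180 59.330529010428286 82.11892121857387
184 57.9178085609492 82.11892121857385
```

Request:
move_arm:
  steps:
    - [[0,0.001,0.014,1,-1],[0,0,0.0145,1,-1],[0,0,0,0,-1],[0.0055,0,0,0,-1],[0.002,-0.0005,0,0,-1],[0.0013,-0.0008,8e-05,3.5,-1],[0.0013,-0.0008,8e-05,3.5,-1],[0.0013,-0.0008,8e-05,3.5,-1]]

```text
t: 13.62
eef_pos: [595.4, -308.8, 178.9]
eef_rot: [0.504, 3.098, -0.001]
ft_force: [1.0, -0.6, -1.0]
opening: 0.0
```

```bash
python3 st.py
```

```text
13.6167 [ 595.38 -308.81  178.92] head 161.51863366889592 localwing 237.31863366889593 f_tool [-1.11 -0.29  0.97] mz [-0.07 -0.29  0.01] q7 1.1161166460821077
nut in tool [16.65 20.27 -6.13]
```

Request:
move_arm:
  steps:
    - [[0.0013,-0.0008,8e-05,3.5,-1],[0.0013,-0.0008,8e-05,3.5,-1],[0.0013,-0.0008,8e-05,3.5,-1],[0.0013,-0.0008,8e-05,3.5,-1]]

```text
t: 13.95
eef_pos: [589.2, -310.1, 178.6]
eef_rot: [0.878, 3.013, -0.001]
ft_force: [0.5, -1.2, -0.9]
opening: -0.0
```

```bash
python3 st.py
```

```text
13.95 [ 589.22 -310.1   178.59] head 147.50049551983102 localwing 223.30049551983103 f_tool [-1.05 -0.71  0.9 ] mz [-0.17 -0.17  0.02] q7 0.9046190862648973
nut in tool [16.56 20.03 -6.46]
```

Request:
move_arm:
  steps:
    - [[0.0013,-0.0008,0.0004,3.5,-1],[0.0013,-0.0008,0.0004,3.5,-1],[0.0013,-0.0008,0.0002,3.5,-1],[0.0013,-0.0008,8e-05,3.5,-1],[0.0013,-0.0008,8e-05,3.5,-1]]

```text
t: 14.37
eef_pos: [581.7, -309.4, 177.7]
eef_rot: [1.326, 2.844, -0.001]
ft_force: [0.6, -1.0, 0.1]
opening: -0.2
```

```bash
python3 st.py wrist:wrist9
```

```text
14.3667 [ 581.67 -309.36  177.71] head 129.99253441436306 localwing 205.79253441436308 f_tool [-1.17 -0.2  -0.07] mz [-0.3  -0.09  0.02] q7 0.6407398394855193
nut in tool [16.39 19.42 -7.33]
```

View pics/wrist9.png

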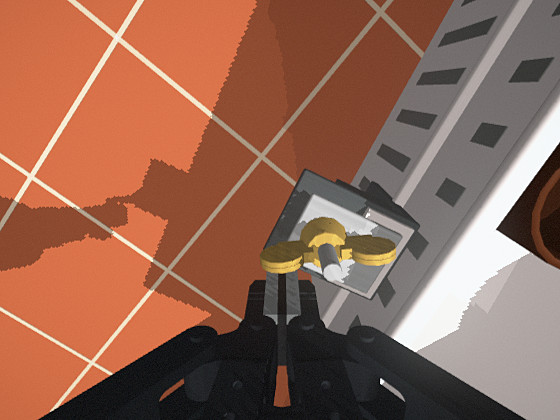

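Request:
move_arm:
  steps:
    - [[0.0013,-0.0009,8e-05,3.5,-1],[0.0013,-0.0009,8e-05,3.5,-1],[0.0013,-0.0009,8e-05,3.5,-1],[0.0013,-0.0009,8e-05,3.5,-1]]

```text
t: 14.75
eef_pos: [575.7, -306.9, 177.1]
eef_rot: [1.661, 2.663, -0.0]
ft_force: [-0.4, -1.4, 1.2]
opening: 0.1
```

Request:
move_arm:
  steps:
    - [[0.0013,-0.0009,8e-05,3.5,-1],[0.0013,-0.0009,8e-05,3.5,-1],[0.0013,-0.0009,8e-05,3.5,-1]]

```text
t: 15.0
eef_pos: [571.7, -304.2, 176.8]
eef_rot: [1.898, 2.5, 0.0]
ft_force: [0.2, -0.3, 1.0]
opening: -0.4
```

Request:
move_arm:
  steps:
    - [[0.0013,-0.0009,8e-05,3.5,-1],[0.0013,-0.0009,8e-05,3.5,-1],[0.0013,-0.0009,8e-05,3.5,-1]]

```text
t: 15.25
eef_pos: [568.2, -300.9, 176.6]
eef_rot: [2.119, 2.316, 0.001]
ft_force: [0.8, -1.0, 1.5]
opening: 0.0
```

```bash
python3 st.py
```

```text
15.25 [ 568.22 -300.94  176.6 ] head 95.09377107087909 localwing 170.8937710708791 f_tool [-1.1   0.68 -1.52] mz [-0.21 -0.01 -0.  ] q7 0.12276980183704563
nut in tool [14.99 19.2  -8.39]
```

Request:
move_arm:
  steps:
    - [[0.0013,-0.0014,0,3.5,-1],[0.0013,-0.0014,0,3.5,-1],[0.0013,-0.0009,0,3.5,-1]]

```text
t: 15.5
eef_pos: [564.6, -297.0, 176.5]
eef_rot: [2.322, 2.113, 0.002]
ft_force: [0.9, -1.7, -0.3]
opening: 0.1
```

Request:
move_arm:
  steps:
    - [[0.0013,-0.0008,8e-05,3.5,-1],[0.0013,-0.0008,8e-05,3.5,-1],[0.0013,-0.0008,8e-05,3.5,-1]]

```text
t: 15.75
eef_pos: [562.7, -292.8, 176.2]
eef_rot: [2.506, 1.892, 0.002]
ft_force: [1.0, 0.1, 0.8]
opening: 0.2
```

Request:
move_arm:
  steps:
    - [[0.0013,-0.0008,8e-05,3.5,-1],[0.0013,-0.0008,8e-05,3.5,-1],[0.0013,-0.0008,8e-05,3.5,-1]]

```text
t: 16.0
eef_pos: [561.5, -288.3, 175.9]
eef_rot: [2.669, 1.655, 0.001]
ft_force: [-1.4, -1.3, -0.0]
opening: -0.2
```

```bash
python3 st.py wrist:wrist10
```

```text
16.0 [ 561.51 -288.3   175.9 ] head 63.604294785594774 localwing 139.4042947855948 f_tool [-1.82 -0.66  0.  ] mz [-0.23  0.04 -0.01] q7 -0.33264188438030207
nut in tool [14.47 20.18 -9.06]
```

View pics/wrist10.png

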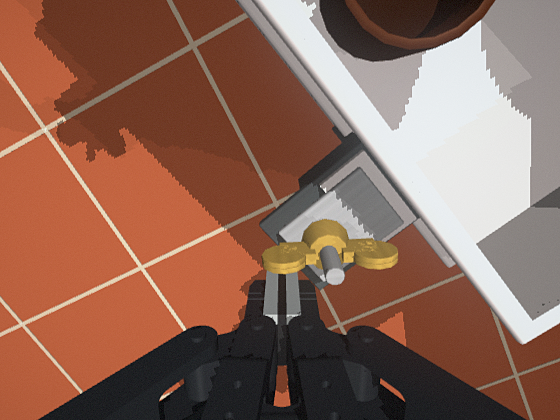

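Request:
move_arm:
  steps:
    - [[0.0013,-0.0008,8e-05,3.5,-1],[0.0013,-0.0008,8e-05,3.5,-1],[0.0013,-0.0008,8e-05,3.5,-1]]

```text
t: 16.3
eef_pos: [561.2, -283.6, 175.5]
eef_rot: [2.808, 1.405, 0.001]
ft_force: [-0.5, -1.2, 0.2]
opening: 0.1
```

Request:
move_arm:
  steps:
    - [[0.0013,-0.0008,8e-05,3.5,-1],[0.0013,-0.0008,8e-05,3.5,-1],[0.0013,-0.0008,8e-05,3.5,-1]]

```text
t: 16.55
eef_pos: [560.8, -280.2, 175.2]
eef_rot: [2.925, 1.142, -0.002]
ft_force: [-3.0, -4.4, 2.8]
opening: -0.2
```

```bash
python3 st.py
```

```text
16.55 [ 560.84 -280.18  175.18] head 42.644369012823915 localwing 118.44436901282391 f_tool [-5.17  1.24 -2.75] mz [-0.79  0.79  0.03] q7 -0.6278675367081089
nut in tool [15.7  20.08 -9.84]
```

```bash
python3 st.py wrist:wrist11 top:top11
python3 - <<'E'
import cv2,numpy as np
a=cv2.imread('pics/wrist11.png')
cv2.imwrite('pics/c11.png',cv2.resize(a[170:330,220:430],None,fx=3.7,fy=3.7,interpolation=cv2.INTER_CUBIC))
E
```

```text
16.55 [ 560.84 -280.18  175.18] head 42.644369012823915 localwing 118.44436901282391 f_tool [-5.17  1.24 -2.75] mz [-0.79  0.79  0.03] q7 -0.6278675367081089
nut in tool [15.7  20.08 -9.84]
```

View pics/c11.png

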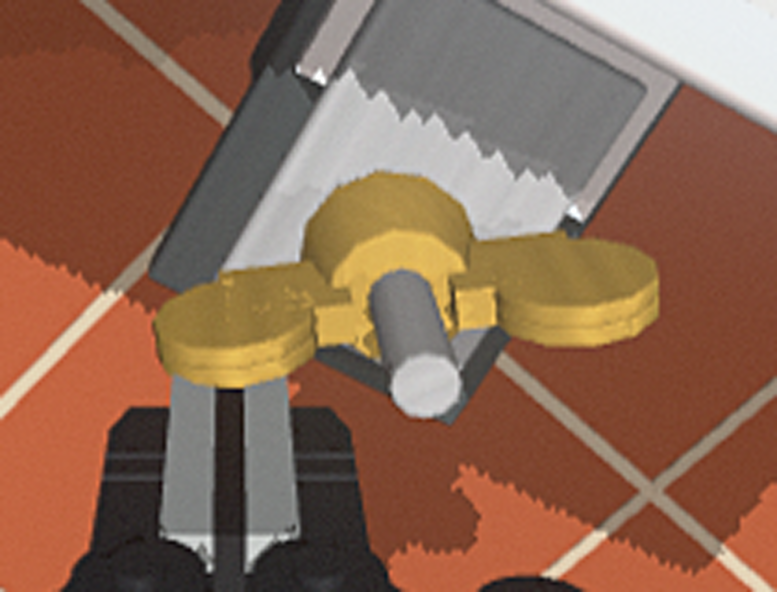

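Request:
move_arm:
  steps:
    - [[-0.01,0,0,0,-1],[-0.005,0,0,0,-1],[0,0,-0.02,0,-1],[0,0,-0.025,0,-1],[0,0,0,0,-1]]

```text
t: 17.07
eef_pos: [553.3, -289.9, 223.7]
eef_rot: [2.921, 1.144, 0.011]
ft_force: [1.4, 0.4, 0.5]
opening: -0.1
```

```bash
python3 st.py wrist:wrist12
python3 - <<'E'
import cv2,numpy as np
a=cv2.imread('pics/wrist12.png')
cv2.imwrite('pics/c12.png',cv2.resize(a[110:310,220:450],None,fx=3,fy=3,interpolation=cv2.INTER_CUBIC))
E
```

```text
17.0667 [ 553.29 -289.9   223.72] head 42.764985740256975 localwing 118.56498574025697 f_tool [ 1.33  0.64 -0.5 ] mz [-0.03 -0.07 -0.01] q7 -0.5904308756000303
nut in tool [27.64 17.82 38.98]
```

View pics/c12.png

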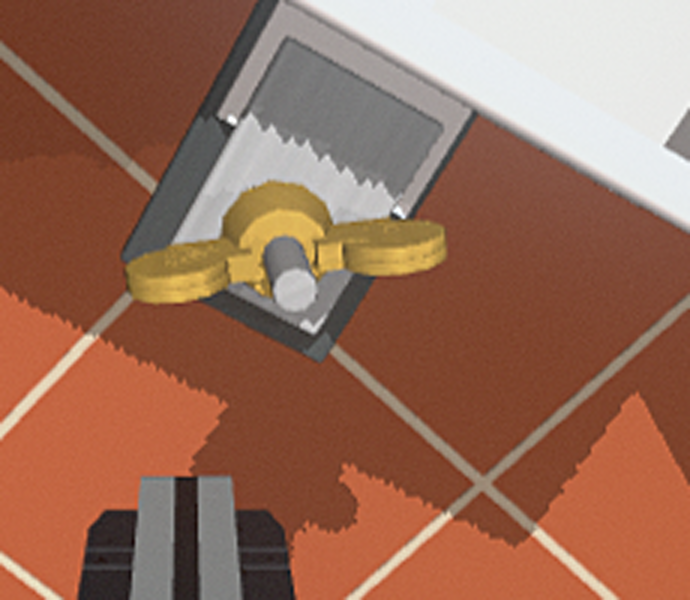

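Run:
```python
from h import *
z=np.load('wrist12.npz');d=dict(pose=z['pose'],K=z['K'])
c=lambda x,y:(x/3+220,y/3+110)
for h in (172,175,178):
  a,b=onz(d,*c(126,281),h),onz(d,*c(445,243),h);v=b-a
  print(h,np.hypot(*v[:2]),np.degrees(np.arctan2(v[1],v[0])),(a+b)/2)
print(onz(d,*c(295,292),194))
```

```text
172 60.46025399517075 -40.28064982770347 [ 585.56787932 -286.3177605   172.        ]
175 59.52411878118573 -40.28064982770352 [ 585.99909458 -285.48918821  175.        ]
178 58.587983567200794 -40.28064982770349 [ 586.43030985 -284.66061592  178.        ]
[ 586.15147564 -285.2037192   194.        ]
```

Request:
move_arm:
  steps:
    - [[0.014,-0.026,0,0,-1],[0.014,-0.026,0,0,-1],[0.014,-0.026,0,0,-1],[0.014,-0.026,0,0,-1],[0.014,-0.026,0,0,-1],[0.014,-0.026,0,0,-1],[0.014,-0.026,0,0,-1],[0.013,-0.0235,0,0,-1]]

```text
t: 17.78
eef_pos: [491.7, -60.7, 218.8]
eef_rot: [-2.923, -1.146, 0.001]
ft_force: [0.0, 0.0, -0.4]
opening: 0.2
```

Request:
move_arm:
  steps:
    - [[0,0,0,0,-1],[0,0,0,0,-1],[0,0,0,0,-1]]

```text
t: 18.03
eef_pos: [492.8, -63.3, 219.0]
eef_rot: [2.926, 1.144, -0.001]
ft_force: [-0.4, -0.8, 0.3]
opening: 0.4
```

```bash
python3 st.py wrist:wrist13 top:top13 scene:scene13
python3 - <<'E'
import cv2,numpy as np
a=cv2.imread('pics/wrist12.png');b=cv2.imread('pics/wrist13.png')
f=lambda a:cv2.resize(a[110:260,230:400],None,fx=2.3,fy=2.3,interpolation=cv2.INTER_CUBIC)
cv2.imwrite('pics/c13.png',np.hstack([f(a),f(b)]))
E
```

```text
18.0333 [492.78 -63.26 219.02] head 42.72398741041215 localwing 118.52398741041215 f_tool [-0.81  0.3  -0.29] mz [-0.1  -0.05  0.05] q7 -0.9795045213096095
nut in tool [-81.47 225.63  34.05]
```

View pics/c13.png

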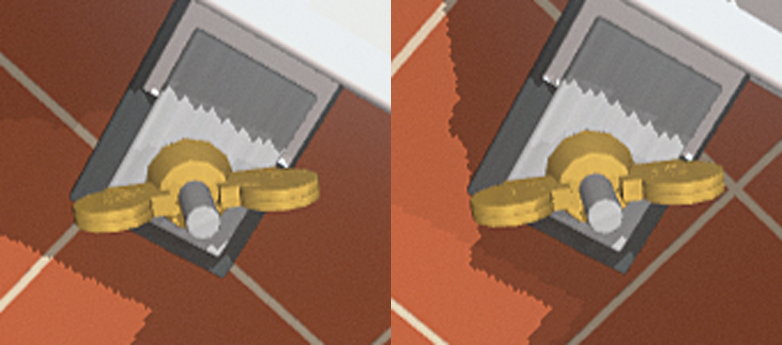

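View pics/scene13.png

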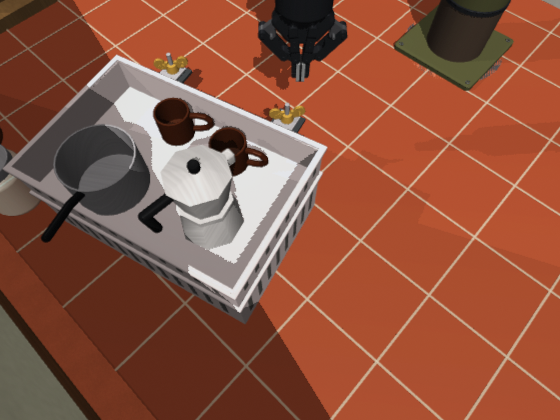

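Run:
```python
from h import *
def tips(f):
    z=np.load(f+'.npz');d=dict(pose=z['pose'],K=z['K'])
    im=cv2.cvtColor(cv2.imread('pics/'+f+'.png'),cv2.COLOR_BGR2HSV)
    m=cv2.inRange(im,(15,110,60),(32,255,255));m[:110]=0;m[270:]=0;m[:,:230]=0;m[:,400:]=0
    n,l,s,c=cv2.connectedComponentsWithStats(m);i=1+np.argmax(s[1:,4])
    y,x=np.where(l==i);P=np.array([onz(d,a,b,175)[:2] for a,b in zip(x,y)])
    # angle: wing ends, mean of pixels farthest from centroid along principal axis
    c0=P.mean(0);u=np.linalg.svd(P-c0,full_matrices=False)[2][0]
    for k in range(4):
        t=(P-c0)@u;A=P[t>t.max()-9].mean(0);B=P[t<t.min()+9].mean(0);u=(A-B)/np.linalg.norm(A-B)
    t=P@u;print(f,s[i],np.degrees(np.arctan2(*u[::-1])),t.max()-t.min())
tips('wrist12');tips('wrist13')
```

```text
wrist12 [ 262  171  107   40 2074] 140.0151081782032 59.59072160059202
wrist13 [ 265  167  110   42 2191] 139.99893867147557 59.40124318039
```

Run:
```python
from h import *
a=cv2.imread('pics/top0.png').astype(int);b=cv2.imread('pics/top13.png').astype(int)
for n,(x0,y0,x1,y1) in dict(pot=(285,75,348,162),pan=(365,20,450,140),cup1=(312,178,370,222),cup2=(384,167,438,216)).items():
    print(n,(np.abs(a-b)[y0:y1,x0:x1].max(2)>40).mean())
print(bot.finish_job())
```

```text
pot 0.0
pan 0.0
cup1 0.0
cup2 0.0
the job is handed in; nothing more can be done
None
```

I tightened the loose nut, the one at about (586, -285) mm, until it reached its stop. I used the shut fingertips to stroke its wings clockwise, in three strokes of about 435° in total. The job is handed in, finished at about 18 s.

- **Force:** it read about 1 to 2 N while the nut turned. It rose to about 5 N when the wing stopped, so I backed off there, and I did not push again to confirm.
- **Fully home:** seen from similar wrist-camera poses, the once-loose nut and the tight nut matched. Both wings stood at 140.0° and spanned about 59.5 mm taken at the home height of 175 mm. The matching wing angle only proves it is home if both nuts share the same home angle, so I also relied on the height match and the stop felt.
- **Tight nut:** it was never touched, and its wings were still at 140° at the end. The rough reading from the first top picture was about 139°.
- **Pot, pan and cups:** they did not move between the first and last top views.
- **Arm position:** it was clear of everything when I handed in.

No check failed. Early on the nut's height was uncertain by about 2 mm, so I slowed the last stroke and watched the force to find the end.

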